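# Take the tall fence stop out of the carton jig

### The arm

A 6-joint arm with a two-finger parallel gripper is mounted at the origin on the work surface; the furniture and walls round the work are solid. World frame = base frame: x ahead of the robot, y to its left, z up, the work surface at z = 0. Lengths are in mm, angles in rad, forces in N, time in s.
With the tool pointing down it reaches from about 350 to 850 mm from the base axis. Payload 8.1 kg.
Tool frame: the origin (TCP) lies midway between the tips of the shut fingers; the grasp point (between the pads) lies 19 mm behind it; z points along the fingers, y is the line along which they close (so a half turn about z gives the same grasp; the last joint's range is limited). The gripper opens to 85 mm and grips with 20 to 120 N. Pads are 22 mm wide; open, the fingers measure 114 mm over their backs; the gripper's body (76 mm by 85 mm) begins 54 mm behind the grasp point. The pads swing forward as they close: fully open they stand 13 mm farther back than shut.
Start: joints at [-1.432, 0.13, 1.488, -0, 1.523, -0.085], TCP at [133.182, -585.036, 200.592] pointing down, gripper open.
Joint ranges: [-2.96, 2.96], [-0.89, 2.26], [0.02, 2.5], [-1.34, 4.48], [0, 2.73], [-2.66, 2.66]. Speed limits (rad/s): [2.39, 2.39, 2.79, 3.14, 3.14, 3.14].

### API

Orientations are given as a rotation vector (axis times angle).
In Python, from rig import sense, imaging, finish_job gives the robot as it stands.
- The arm moves only by the tool apply_moves, never from a script. Its argument "moves" is one flat list of numbers, 6 for each row, row after row: the shift along the tool's x, y, z in m, then the turn, a rotation vector about the tool's x, y, z in degrees. A call has 1 to 20 rows; each row is the pose to reach, as a shift and turn from the pose commanded when the call began, along the tool's axes at that moment; what a row does not reach only later rows make up. A row lasts 1/8 s, in which the tool goes at most 62.5 mm and 10.7 degrees, less where a joint would pass 70% of its speed; a pose out of reach is approached as far as the arm can. A call with a gripper value outside its range is refused whole. "jaw" is the finger opening in m, from 0 to 0.0854, set as the call begins (left out, the last holds). The fingers move at their own pace and stop on an object; "newtons" is the grip in N (left out, the last holds). Time passes only in rows, so rows that repeat a pose let the fingers close. It gives the time, the measured TCP pose, the force, the opening and the grip force at its end, in the units of the state.
- sense(): the state, without advancing time (a new reading comes with each control period).
- imaging.grab_frame(name): name is "side" or "top"; returns a dict with "img" (420x560x3 uint8, red, green, blue), "range_z" (420x560 float32, mm along the optical axis (not along the pixel's ray), 0 where there is no reading), "vfov" (degrees; the focal length in pixels is half the picture's height over the tangent of half this angle, whatever the lens; pixels are square), "cx", "cy" (the principal point, pixels), "pose" (4x4, takes a point from camera to world coordinates). Camera axes: x right, y down, z forward; pixel columns grow to the right and rows downward; lengths in mm; the calibration is good to about 2 mm. A picture is of the moment at which its call begins.
- finish_job(): hands the job in; it is judged then, once.
The state is a dict: "clock": time; "joint_positions": joint angles; "qvel": joint speeds; "effort": joint torques, N m; "ee_pos": TCP position; "tcp_rot": TCP orientation; "contact_force": force on the tool from outside, world axes, zero at the start; "wrist_torque": the same for the moment, N m; "finger_gap": finger opening in mm; "grip_force": force on a finger pad.
Only numpy, scipy, OpenCV 4.12 (cv2) and the standard library are available. Lean on these libraries where they do the work, as an engineer would, in place of code of your own. Each camera call takes 0.05 s, during which the arm holds its last target. There are 200 camera calls.

### The job

The carton jig is being changed over and its tall fence stop has to come out. Slide the tall rectangular stop along its T-slot to the open end of the jig where the lips are cut away, lift it out there, and stand it upright on its foot in the shallow grey tray. Leave the low round-headed stop where it is in the other slot.

Things in the scene. Friction and masses are not known exactly. Their poses are not given: they have to be found in the camera images.
- jig: Fixed aluminium plate, 140 (x) x 240 (y) x 21 mm high; origin: underside centre. T-slots along y at x = -40 and +40 (either stop in either): floor 6 mm up, 35 mm wide inside to 15 mm up, then lips with a 17 mm gap. Closed by a dark bar at y = +120. Lips end at y = -60; from there to the open end, y = -120 (robot's right), nothing is above the channel: lift a stop with its centre near y = -96.
- tall_stop_centre (a point): Centre (half-way up) of the tall loose aluminium stop, 0.16 kg, 67 mm high: slippery black plastic foot 30 (x, across slot) x 36 (y, along slot) x 6 mm, neck 12 wide, rectangular head 26 (x) x 36 (y) mm from 16.5 mm below to 33.5 mm above this point; foot's underside 33.5 mm below. In the slot its axes are the jig's; head clears the plate by 2 mm, foot play 2.5 mm each side, 3 mm up.
- low_stop_centre (a point): Centre (half-way up) of the low stop in the other slot, loose, to be left alone: same foot and neck, but a low round head of 32 mm diameter; 37 mm high overall, this point 18.5 mm above its underside.
- tray: Shallow grey tray fixed to the table, 130 x 130 mm, 18 mm high, walls and floor 4 mm thick (inside 122 x 122 mm, inner floor at 4 mm). Origin: underside centre; axes along its sides. Beyond it stands a drawer cabinet, 152 mm high, with things on top (tape rolls to 182 mm, a bottle at the back to 272 mm); front at x = 0.50, left side at y = -0.06: carry the stop high or pass in front.
There are look-alikes about, which are no part of the job. What is shaped like the part that bears tall_stop_centre but blue is not meant.

How it is judged:
By the outcome, as a careful person would: the job done as asked, in the order asked, and still so for the second after the job is handed in, with the robot touching nothing.
It also fails if it takes over 45 s, if anything falls off the work surface, if the arm or the gripper's body presses on something with over 40 N, if the wrist force passes 120 N, or if a joint passes its speed limit or range.

## Working session

There is one attempt and no reset: what is moved stays moved. The work goes in short steps, Python scripts to look and compute and a tool call to move; the robot and the scene stay as the last step left them, time stands still between calls to the robot, and variables do not carry over. Pictures are saved under pics/ and viewed, at most 10 in all, crops included, and the job is handed in when it is done.

Besides the shell and the picture viewer there is one more tool, called after ">>>" in YAML: its name, and indented under it one key for each argument. apply_moves: Moves the arm, as the interface text tells. Its arguments: {"type":"object","properties":{"moves":{"type":"array"},"jaw":{"type":"number"},"newtons":{"type":"number"}},"required":["moves"]}

```bash
mkdir -p pics
cat > h.py <<'E'
import numpy as np,cv2
from rig import sense,imaging,finish_job
def grab(n):
    f=imaging.grab_frame(n); r=f["range_z"]; F=r.shape[0]/2/np.tan(np.radians(f["vfov"]/2))
    v,u=np.mgrid[:r.shape[0],:r.shape[1]]
    P=np.stack([(u-f["cx"])/F*r,(v-f["cy"])/F*r,r],-1)
    T=np.array(f["pose"]); W=P@T[:3,:3].T+T[:3,3]; W[r==0]=np.nan
    return f["img"],W,T
E
python3 - <<'E'
from h import *
print(sense())
for n in("top","side"):
    i,W,T=grab(n); cv2.imwrite(f"pics/{n}0.png",i[:,:,::-1]); np.savez(f"{n}0.npz",i=i,W=W); print(n,T.round(3).tolist())
E
```

```text
{'clock': 0.0, 'joint_positions': array([-1.43235217e+00,  1.31172600e-01,  1.48930006e+00,  9.01808455e-06,
        1.52295402e+00, -8.53792491e-02]), 'qvel': array([-8.94643096e-04, -8.77470142e-04,  1.52952596e-03,  5.04022889e-05,
       -8.29824866e-04,  8.19464478e-04]), 'effort': array([ 2.91372744e-03, -5.69395888e+01, -5.00544834e+01, -2.32104486e-05,
        1.46276181e-02,  6.29667966e-06]), 'ee_pos': array([ 133.13004543, -584.42986703,  199.52621809]), 'tcp_rot': array([-3.12011810e+00, -3.50642105e-01,  6.22476046e-05]), 'contact_force': array([-0.22904407, -0.18763913, -0.29270913]), 'wrist_torque': array([ 0.02925507,  0.04804511, -0.05009913]), 'grip_force': 0.0, 'finger_gap': 85.07967004963226}
top [[-0.02, -0.988, 0.153, 369.145], [-1.0, 0.02, -0.0, 30.422], [-0.003, -0.153, -0.988, 887.196], [0.0, 0.0, 0.0, 1.0]]
side [[-0.954, -0.201, 0.22, 283.954], [-0.298, 0.643, -0.705, 679.743], [0.0, -0.739, -0.674, 682.524], [0.0, 0.0, 0.0, 1.0]]
```

View pics/top0.png

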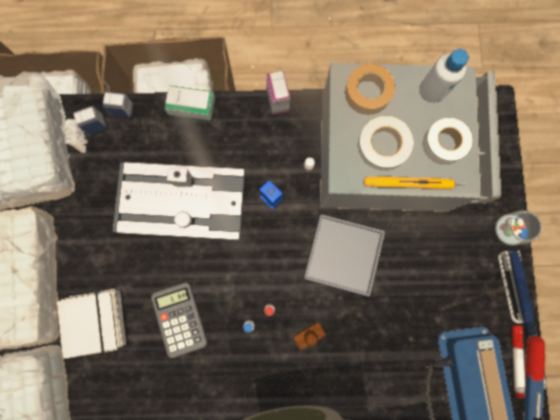

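View pics/side0.png

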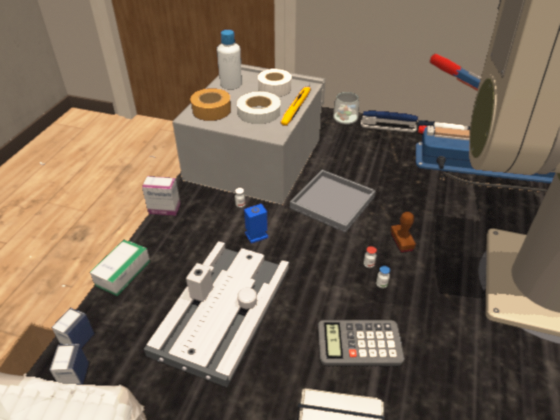

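The top view shows the jig at columns 115–245, rows 163–240, with its open end to the right. The tall stop is at (178,175) in the far slot and the low stop at (183,219). The tray centre is at (345,255), and the blue look-alike is at (271,193), off the open end. The side view agrees.

Run:
```python
from h import *
for n in("top","side"):
    d=np.load(n+"0.npz"); W=d["W"]; X,Y,Z=np.moveaxis(W,-1,0)
    def box(name,m):
        p=W[m]; p=p[~np.isnan(p).any(1)]
        if len(p)<5: print(n,name,len(p)); return
        r=cv2.minAreaRect(p[:,:2].astype(np.float32))
        print(n,name,len(p),"c",np.round(r[0],1),"size",np.round(r[1],1),"ang",round(r[2],2),"zmed",np.median(p[:,2]).round(1),"min",p.min(0).round(),"max",p.max(0).round())
    if n=="top":
        g=lambda r,c:W[r,c].round(1)
        for r,c in [(175,178),(170,178),(219,183),(255,345),(193,271),(200,160),(200,230),(225,235),(184,235)]: print(r,c,g(r,c))
    J=(X>340)&(X<620)&(Y>60)&(Y<400)
    jig=(X>380)&(X<580)&(Y>95)&(Y<375)
    box("jigtop",jig&(Z>17.5)&(Z<25))
    box("tallhead",jig&(Z>64)&(Z<85))
    box("low",jig&(Z>38)&(Z<48))
    t=(X>270)&(X<460)&(Y>-200)&(Y<0)
    box("tray rim",t&(Z>14)&(Z<23)); box("tray in",t&(Z>2.5)&(Z<9))
    box("blue",(X>380)&(X<560)&(Y>0)&(Y<90)&(Z>25))
    b=(X>380)&(X<620)&(Y>-30)&(Y<130)&(Z>12); box("near open end",b)
```

```text
175 178 [571.4 210.8  74.5]
170 178 [581.  210.8  74.6]
219 183 [492.4 207.1  42. ]
255 345 [ 419.  -107.1    6.5]
193 271 [534.5  36.6  69. ]
200 160 [533.9 256.8  24.2]
200 230 [531.5 118.5  21.6]
225 235 [482.9 110.    9.6]
184 235 [567.6 109.9   4.8]
top jigtop 4570 c [523.5 223. ] size [249.7 121.1] ang 85.49 zmed 22.5 min [454.  97.  18.] max [580. 351.  25.]
top tallhead 230 c [569.2 213.9] size [36.4 21.4] ang 87.64 zmed 74.5 min [558. 195.  64.] max [580. 232.  79.]
top low 240 c [528.2 212.1] size [102.8  35.3] ang 0.64 zmed 44.1 min [477. 194.  38.] max [580. 230.  48.]
top tray rim 503 c [367.2 -88.5] size [130.5 229.3] ang 73.79 zmed 19.5 min [ 270. -182.   14.] max [460.  -9.  23.]
top tray in 4883 c [ 365. -100.] size [189.9 199.9] ang 0.09 zmed 4.8 min [ 270. -200.    3.] max [460.  -0.   9.]
top blue 341 c [537.1  37.9] size [35.6 26.7] ang 43.9 zmed 68.4 min [516.  17.  25.] max [558.  58.  73.]
top near open end 964 c [493.2  47.7] size [233.8 137.5] ang 64.23 zmed 23.9 min [381. -30.  12.] max [595. 130.  73.]
side jigtop 6138 c [525.5 221.6] size [250.7 128. ] ang 85.45 zmed 22.4 min [453.  95.  18.] max [580. 350.  25.]
side tallhead 315 c [568.6 214. ] size [37.6 23. ] ang 88.67 zmed 74.1 min [557. 195.  64.] max [580. 233.  78.]
side low 341 c [527.9 213.6] size [105.4  34.7] ang 2.17 zmed 43.9 min [475. 195.  38.] max [580. 232.  48.]
side tray rim 513 c [366.4 -87.9] size [135.8 226.5] ang 74.25 zmed 18.6 min [ 270. -184.   14.] max [460. -11.  23.]
side tray in 2671 c [365.1 -99.9] size [199.7 190.1] ang 89.84 zmed 5.0 min [ 270. -200.    3.] max [460.  -0.   9.]
side blue 541 c [536.2  38.4] size [37.4 29.3] ang 44.13 zmed 57.3 min [515.  17.  25.] max [557.  61.  71.]
side near open end 1222 c [490.9  50. ] size [220.1 159.9] ang 0.01 zmed 24.1 min [381. -30.  12.] max [601. 130.  71.]
```

```bash
cat > m.py <<'E'
from h import *
def box(W,name,m):
    p=W[m]; p=p[~np.isnan(p).any(1)]
    k=np.zeros(m.shape,np.uint8); k[m]=1
    nl,L,st,_=cv2.connectedComponentsWithStats(k)
    b=1+np.argmax(st[1:,4]); p=W[L==b]
    r=cv2.minAreaRect(p[:,:2].astype(np.float32))
    print(name,len(p),"c",np.round(r[0],1),"size",np.round(r[1],1),"ang",round(r[2],2),"zmed",np.median(p[:,2]).round(1),"min",p.min(0).round(),"max",p.max(0).round())
E
python3 - <<'E'
from m import *
for n in("top","side"):
    d=np.load(n+"0.npz"); W=d["W"]; X,Y,Z=np.moveaxis(W,-1,0)
    j=(X>430)&(X<640)&(Y>60)&(Y<400)
    box(W,n+" jig",j&(Z>7)&(Z<100)&(Y>85))
    box(W,n+" jigtop",j&(Z>17.5)&(Z<27)&(Y>85))
    box(W,n+" tall",j&(Z>60)&(Z<85)&(Y>150))
    box(W,n+" low",j&(Z>34)&(Z<48)&(X<535))
    t=(X>300)&(X<520)&(Y>-200)&(Y<0)
    box(W,n+" tray",t&(Z>13)&(Z<24))
    box(W,n+" cab",(X>480)&(Z>140)&(Z<165)&(Y<0))
    print("behind jig",np.nanmax(np.where((X>600)&(X<720)&(Y>90)&(Y<330),Z,0)))
E
```

```text
top jig 8102 c [533.4 222.3] size [249.7 141.2] ang 85.56 zmed 22.4 min [454.  93.   7.] max [612. 351.  79.]
top jigtop 5883 c [533.4 222.3] size [249.7 141.2] ang 85.56 zmed 22.7 min [454.  94.  18.] max [612. 351.  27.]
top tall 299 c [572.1 213.6] size [36.6 26.5] ang 85.32 zmed 74.4 min [558. 195.  60.] max [586. 232.  79.]
top low 217 c [491.4 209.2] size [29.3 30.3] ang 0.63 zmed 44.1 min [477. 194.  36.] max [506. 224.  48.]
top tray 600 c [ 418.9 -103.5] size [130.5 130.1] ang 73.79 zmed 19.1 min [ 339. -182.   13.] max [498. -24.  24.]
top cab 11741 c [ 626.1 -193.5] size [255.6 235.9] ang 87.0 zmed 153.9 min [ 502. -327.  140.] max [750. -60. 165.]
behind jig 57.5818601377548
side jig 10450 c [531.8 221.7] size [251.9 141.6] ang 85.39 zmed 22.2 min [453.  92.   7.] max [612. 350.  78.]
side jigtop 7184 c [532.  221.1] size [250.7 141.1] ang 85.45 zmed 22.4 min [453.  95.  18.] max [611. 350.  27.]
side tall 400 c [571.3 214.3] size [37.1 27.2] ang 84.9 zmed 73.9 min [557. 195.  60.] max [586. 233.  78.]
side low 284 c [490.6 210.2] size [31.4 29.3] ang 15.71 zmed 43.7 min [475. 195.  34.] max [506. 226.  48.]
side tray 656 c [ 418.1 -102.7] size [135.8 132. ] ang 74.01 zmed 18.2 min [ 338. -184.   13.] max [498. -22.  24.]
side cab 4656 c [ 625.1 -193.1] size [259.  236.9] ang 87.08 zmed 153.9 min [ 501. -324.  140.] max [749. -58. 165.]
behind jig 55.60055044852459
```

```bash
cat > plan.py <<'E'
# plan.py x y z yaw_of_tool_y_deg [n] ... : tool-frame shift/turn from the present pose to each world pose
import sys; from h import *
from scipy.spatial.transform import Rotation as R
s=sense(); r=R.from_rotvec(s["tcp_rot"]); p=s["ee_pos"]; M=r.as_matrix()
print("t",s["clock"],"p",p.round(1),"yaw",np.degrees(np.arctan2(M[1,1],M[0,1])).round(2),"tilt",np.degrees(np.arccos(-M[2,2])).round(2),"F",s["contact_force"].round(1),"gap",s["finger_gap"].__round__(1),"j",s["joint_positions"].round(2))
a=[float(v) for v in sys.argv[1:]]
for i in range(0,len(a),4):
    q=np.array(a[i:i+3]); w=np.radians(a[i+3]); y=np.array([np.cos(w),np.sin(w),0]); z=np.array([0,0,-1.])
    T=np.stack([np.cross(y,z),y,z],1)
    print((M.T@(q-p)/1e3).round(4).tolist(),np.degrees(R.from_matrix(M.T@T).as_rotvec()).round(1).tolist())
E
python3 plan.py 571.7 214 200 -4.5 571.7 214 110 -4.5
```

```text
t 0.1 p [ 133.1 -584.5  199.6] yaw -77.18 tilt 0.1 F [ 0.5 -0.2  0.6] gap 85.9 j [-1.43  0.13  1.49  0.    1.52 -0.09]
[0.6048, -0.6813, 0.0009] [-0.1, -0.1, -72.7]
[0.6048, -0.6811, 0.0909] [-0.1, -0.1, -72.7]
```

>>> apply_moves:
  moves: [0.605,-0.681,0,0,0,-72.7,0.605,-0.681,0,0,0,-72.7,0.605,-0.681,0,0,0,-72.7,0.605,-0.681,0,0,0,-72.7,0.605,-0.681,0,0,0,-72.7,0.605,-0.681,0,0,0,-72.7,0.605,-0.681,0,0,0,-72.7,0.605,-0.681,0,0,0,-72.7,0.605,-0.681,0,0,0,-72.7,0.605,-0.681,0,0,0,-72.7,0.605,-0.681,0,0,0,-72.7,0.605,-0.681,0,0,0,-72.7,0.605,-0.681,0,0,0,-72.7,0.605,-0.681,0,0,0,-72.7,0.605,-0.681,0,0,0,-72.7,0.605,-0.681,0,0,0,-72.7,0.605,-0.681,0.03,0,0,-72.7,0.605,-0.681,0.06,0,0,-72.7,0.605,-0.681,0.09,0,0,-72.7,0.605,-0.681,0.09,0,0,-72.7]
  jaw: 0.055
  newtons: 40

```text
clock: 2.6
ee_pos: [569.2, 211.6, 107.3]
tcp_rot: [-2.305, -2.13, 0.009]
contact_force: [-0.5, -0.3, -0.1]
finger_gap: 55.2
grip_force: 0.0
```

```bash
python3 plan.py 571.7 214 36 -4.5
python3 - <<'E'
from h import *
a=[cv2.resize(grab(n)[0][r,c],(400,400)) for n,r,c in(("top",slice(120,260),slice(110,250)),("side",slice(200,380),slice(140,320)))]
cv2.imwrite("pics/a.png",np.hstack(a)[:,:,::-1])
E
```

```text
t 2.6 p [569.2 211.6 107.3] yaw -4.53 tilt 0.37 F [-0.5 -0.3 -0.1] gap 55.2 j [ 0.27  0.22  1.56 -0.    1.37  0.35]
[0.0028, 0.0027, 0.0713] [-0.3, 0.1, -0.0]
```

View pics/a.png

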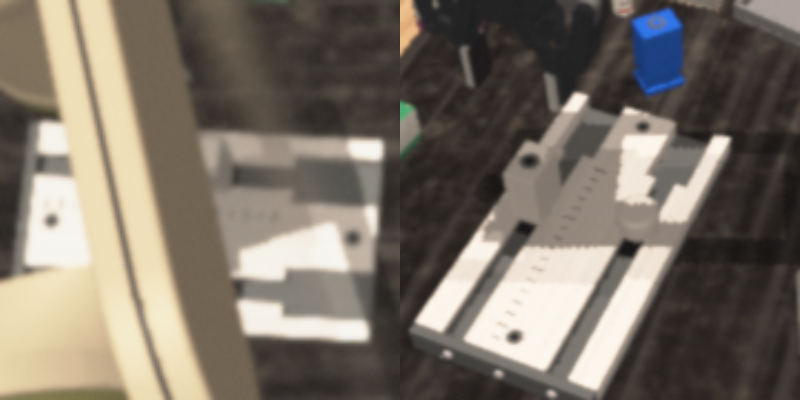

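The stop stands between the two fingers, which are still above it, with the low stop and the blue look-alike clear. Going down next, then checking the settled pose.

>>> apply_moves:
  moves: [0,0,0.03,0,0,0,0,0,0.055,0,0,0,0,0,0.07,0,0,0,0,0,0.07,0,0,0,0,0,0.07,0,0,0]

```text
clock: 3.32
ee_pos: [573.1, 213.5, 42.3]
tcp_rot: [2.306, 2.132, 0.003]
contact_force: [0.3, -0.9, 1.0]
finger_gap: 55.0
grip_force: 0.0
```

```bash
python3 plan.py 571.7 214 36 -4.5
python3 - <<'E'
from h import *
i,W,_=grab("side"); cv2.imwrite("pics/b.png",cv2.resize(i[180:360,120:360],(800,600))[:,:,::-1])
E
```

```text
t 3.325 p [573.1 213.5  42.3] yaw -4.48 tilt 0.13 F [ 0.3 -0.9  1. ] gap 55.0 j [ 0.27  0.28  1.61 -0.    1.24  0.35]
[0.0004, -0.0014, 0.0063] [0.1, -0.0, 0.0]
```

View pics/b.png

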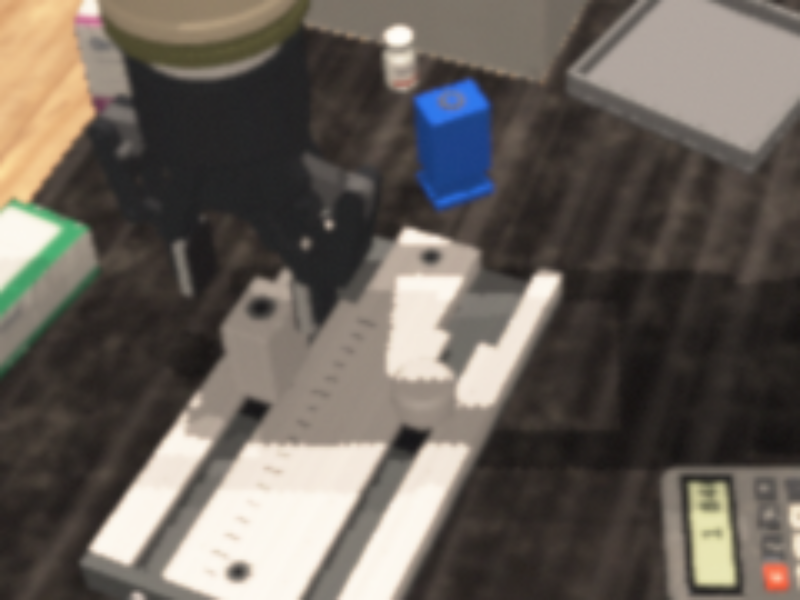

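The fingers straddle the stop at about (262,310), but their tips (185,290) and (310,335) look high or slightly behind it. I'll check with depth.

Run:
```python
from h import *
i,W,_=grab("side"); 
X,Y,Z=np.moveaxis(W,-1,0)
# finger band: original px from crop
for nm,(r0,r1,c0,c1) in dict(L=(250,270,168,184),R=(255,284,205,220)).items():
    w=W[r0:r1,c0:c1].reshape(-1,3); m=(w[:,2]>35)&(w[:,2]<110)&(abs(w[:,0]-572)<75)
    w=w[m]; print(nm,len(w),w.min(0).round(),w.max(0).round(),np.median(w,0).round(1))
for r in range(252,292,4): print(r,[(c,*W[r,c].round().astype(int).tolist()) for c in (174,177,180,190,200,208,211,214)])
```

```text
L 169 [599. 200.  79.] [615. 224. 110.] [601.  216.7  96.6]
R 206 [531. 196.  39.] [566. 228. 110.] [541.3 222.1  90.7]
252 [(174, 605, 218, 116), (177, 600, 217, 116), (180, 600, 209, 108), (190, 641, 116, 1), (200, 550, 232, 147), (208, 541, 225, 143), (211, 593, 122, 23), (214, 538, 211, 130)]
256 [(174, 604, 222, 111), (177, 601, 217, 107), (180, 600, 211, 100), (190, 636, 125, 1), (200, 619, 119, 1), (208, 541, 226, 136), (211, 537, 225, 136), (214, 535, 219, 131)]
260 [(174, 604, 223, 103), (177, 601, 219, 100), (180, 601, 212, 92), (190, 632, 135, 2), (200, 616, 127, -1), (208, 541, 229, 129), (211, 536, 228, 130), (214, 533, 225, 127)]
264 [(174, 607, 221, 91), (177, 601, 223, 94), (180, 600, 215, 87), (190, 627, 144, 2), (200, 575, 196, 74), (208, 544, 225, 116), (211, 537, 229, 122), (214, 536, 221, 114)]
268 [(174, 651, 162, 3), (177, 602, 223, 85), (180, 641, 158, 1), (190, 623, 153, 2), (200, 571, 204, 75), (208, 544, 226, 108), (211, 540, 225, 107), (214, 536, 223, 107)]
272 [(174, 647, 170, 1), (177, 642, 168, 2), (180, 637, 166, 1), (190, 583, 217, 75), (200, 568, 212, 74), (208, 546, 225, 97), (211, 539, 228, 101), (214, 537, 222, 96)]
276 [(174, 643, 178, 1), (177, 638, 176, 0), (180, 633, 175, 1), (190, 579, 225, 76), (200, 564, 220, 75), (208, 546, 226, 88), (211, 541, 227, 90), (214, 537, 223, 88)]
280 [(174, 639, 187, 1), (177, 635, 183, -2), (180, 627, 185, 3), (190, 577, 230, 72), (200, 561, 227, 74), (208, 558, 208, 53), (211, 557, 201, 46), (214, 568, 170, 7)]
284 [(174, 634, 196, 2), (177, 629, 194, 1), (180, 623, 194, 4), (190, 578, 232, 63), (200, 561, 230, 67), (208, 558, 210, 46), (211, 558, 200, 34), (214, 558, 191, 24)]
288 [(174, 630, 203, 1), (177, 624, 203, 4), (180, 619, 202, 4), (190, 581, 230, 50), (200, 561, 232, 60), (208, 558, 212, 38), (211, 558, 202, 25), (214, 554, 199, 24)]
```

```bash
python3 plan.py 571.7 214 36 -4.5
python3 - <<'E'
from h import *
i,W,_=grab("side"); print(sense()["qvel"].round(3),sense()["ee_pos"].round(1),sense()["clock"])
X,Y,Z=np.moveaxis(W,-1,0)
for nm,m in dict(far=(X>594)&(X<625),near=(X>520)&(X<551)).items():
    w=W[m&(Y>195)&(Y<235)&(Z>28)&(Z<130)]; print(nm,len(w),np.percentile(w[:,2],[0,2,10]).round(1))
    for z in range(30,125,10):
        q=w[(w[:,2]>=z)&(w[:,2]<z+10)]
        if len(q): print(z,len(q),q.min(0).round(),q.max(0).round())
E
```

```text
t 3.425 p [573.1 213.6  42.2] yaw -4.48 tilt 0.14 F [-0.4 -0.1  0.5] gap 54.7 j [0.27 0.28 1.61 0.   1.24 0.35]
[0.0003, -0.0014, 0.0062] [0.1, -0.0, 0.0]
[ 0.001  0.004  0.005 -0.    -0.002  0.   ] [572.9 213.5  42. ] 3.475
far 310 [79.2 80.9 86.1]
70 3 [600. 202.  79.] [601. 216.  80.]
80 51 [599. 200.  80.] [613. 223.  90.]
90 60 [599. 200.  90.] [614. 223. 100.]
100 60 [599. 199. 100.] [615. 224. 110.]
110 66 [599. 199. 110.] [612. 223. 120.]
120 70 [601. 204. 120.] [624. 225. 130.]
near 255 [80.1 82.9 89. ]
80 29 [533. 211.  80.] [547. 227.  90.]
90 59 [531. 210.  90.] [546. 227. 100.]
100 53 [531. 211. 100.] [546. 228. 110.]
110 33 [531. 219. 110.] [546. 228. 120.]
120 81 [521. 205. 120.] [548. 231. 130.]
```

The camera puts the fingertips at z≈78 mm, but the reported TCP is 42 mm. I'll descend 20 mm, which is safe under either reading, and measure again.

>>> apply_moves:
  moves: [0,-0.001,0.01,0,0,0,0,-0.001,0.018,0,0,0,0,-0.001,0.018,0,0,0,0,-0.001,0.018,0,0,0]

```text
clock: 3.98
ee_pos: [570.9, 213.3, 22.4]
tcp_rot: [-2.306, -2.133, 0.0]
contact_force: [0.2, 0.4, 0.3]
finger_gap: 54.7
grip_force: 0.0
```

```bash
cat > tips.py <<'E'
from h import *
for n in("side","top"):
    i,W,_=grab(n); X,Y,Z=np.moveaxis(W,-1,0)
    for nm,m in dict(far=(X>591)&(X<625),near=(X>520)&(X<552)).items():
        w=W[m&(Y>195)&(Y<235)&(Z>28)&(Z<130)]; print(n,nm,len(w),np.percentile(w[:,2],[0,2,10]).round(1) if len(w) else "")
s=sense(); print(s["clock"],s["ee_pos"].round(1),s["contact_force"].round(1),s["finger_gap"],s["joint_positions"].tolist())
E
python3 tips.py
python3 - <<'E'
from h import *
i,W,_=grab("side"); cv2.imwrite("pics/c.png",cv2.resize(i[200:320,140:300],(800,600))[:,:,::-1])
E
```

```text
side far 474 [59.1 61.7 69.1]
side near 495 [58.  65.9 73.9]
top far 0 
top near 0 
4.075 [571.2 213.4  22.9] [ 1.  -0.4 -0.1] 54.6639125182816 [0.2734755720432637, 0.30496571073270173, 1.6242136809780268, 2.2279992514392187e-05, 1.211954814857066, 0.35159783720890964]
```

View pics/c.png

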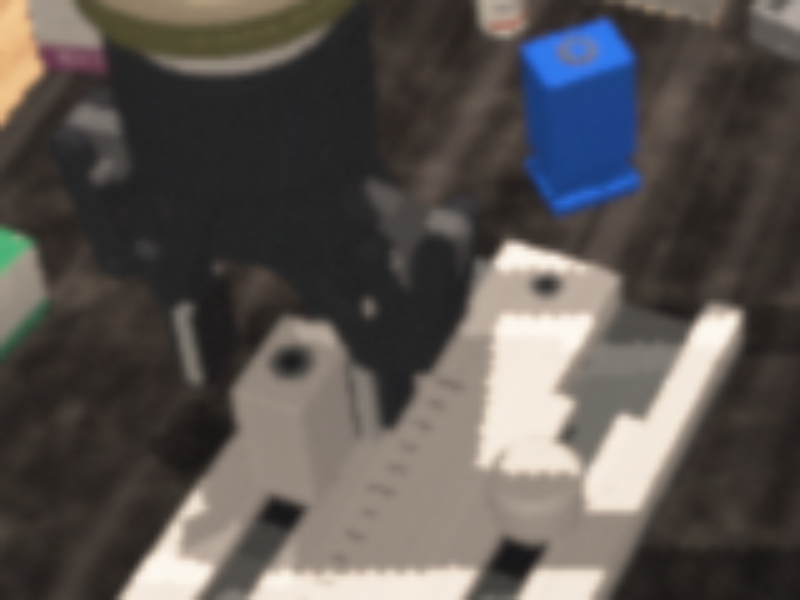

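The tips moved down exactly 20 mm, so the reported TCP height has a constant offset of about 27 mm and the camera is the reference. The stop at (290,400) sits between the fingers, so I go 17 mm lower and close.

>>> apply_moves:
  moves: [0,0,0.009,0,0,0,0,0,0.017,0,0,0,0,0,0.017,0,0,0,0,0,0.017,0,0,0]

```text
clock: 4.62
ee_pos: [570.9, 213.3, 5.4]
tcp_rot: [-2.306, -2.133, 0.0]
contact_force: [-0.4, 0.4, -0.5]
finger_gap: 55.0
grip_force: 0.0
```

```bash
python3 tips.py
```

```text
side far 537 [42.3 47.7 55.5]
side near 550 [42.9 48.5 59.7]
top far 0 
top near 0 
4.725 [571.2 213.4   5.9] [-0.   0.1 -0.3] 55.22901768291872 [0.2734329054294945, 0.32665909680604877, 1.6319547742198102, 3.13312776791322e-05, 1.18247493432614, 0.3516072820209795]
```

>>> apply_moves:
  moves: [0,0,0,0,0,0,0,0,0,0,0,0,0,0,0,0,0,0,0,0,0,0,0,0,0,0,0,0,0,0,0,0,0,0,0,0]
  jaw: 0
  newtons: 40

```text
clock: 5.48
ee_pos: [571.2, 213.4, 5.9]
tcp_rot: [2.306, 2.133, 0.001]
contact_force: [-1.0, -0.2, 4.9]
finger_gap: 25.5
grip_force: 40.3
```

```bash
python3 tips.py; python3 plan.py 563.7 117.7 5.9 -4.5
python3 - <<'E'
from m import *
i,W,_=grab("side");X,Y,Z=np.moveaxis(W,-1,0)
box(W,"tall",(X>553)&(X<588)&(Y>190)&(Y<240)&(Z>68)&(Z<80)); np.save("w.npy",W)
E
```

```text
side far 345 [47.2 55.7 85.7]
side near 457 [41.4 49.7 61. ]
top far 0 
top near 0 
5.575 [571.2 213.4   5.9] [-1.3  0.3  5.8] 25.44477232587147 [0.27346257635342525, 0.3265578914631082, 1.631970989896772, 5.383457669183806e-05, 1.182517673491039, 0.35159631555964954]
t 5.575 p [571.2 213.4   5.9] yaw -4.48 tilt 0.03 F [-1.3  0.3  5.8] gap 25.4 j [0.27 0.33 1.63 0.   1.18 0.35]
[-0.096, -0.0, 0.0] [0.0, -0.0, 0.0]
tall 250 c [576.5 219.9] size [24.3 41. ] ang 52.08 zmed 74.5 min [554. 201.  68.] max [588. 233.  80.]
```

>>> apply_moves:
  moves: [0,0,-0.0015,0,0,0,0,0,-0.0015,0,0,0,-0.004,0,-0.0015,0,0,0,-0.011,0,-0.0015,0,0,0,-0.02,0,-0.0015,0,0,0,-0.03,0,-0.0015,0,0,0,-0.036,0,-0.0015,0,0,0,-0.04,0,-0.0015,0,0,0,-0.04,0,-0.0015,0,0,0]

```text
clock: 6.75
ee_pos: [567.9, 173.2, 7.1]
tcp_rot: [-2.307, -2.133, -0.0]
contact_force: [0.3, 0.5, -1.5]
finger_gap: 25.5
grip_force: 39.4
```

Forces are low and it slides freely, so I'll go on to the open end.

>>> apply_moves:
  moves: [-0.005,0,0,0,0,0,-0.014,0,0,0,0,0,-0.024,0,0,0,0,0,-0.034,0,0,0,0,0,-0.044,0,0,0,0,0,-0.052,0,0,0,0,0,-0.056,0,0,0,0,0,-0.056,0,0,0,0,0,-0.056,0,0,0,0,0]

```text
clock: 7.88
ee_pos: [563.5, 117.9, 7.1]
tcp_rot: [-2.306, -2.133, -0.0]
contact_force: [0.2, -0.3, -2.2]
finger_gap: 25.5
grip_force: 39.4
```

```bash
python3 - <<'E'
from h import *
t,W,_=grab("top"); s,W,_=grab("side")
a=[cv2.resize(x,(400,400)) for x in(t[120:260,110:250],s[170:350,150:330])]
cv2.imwrite("pics/d.png",np.hstack(a)[:,:,::-1])
E
python3 plan.py 563.7 117.7 5.9 -4.5
```

```text
t 7.975 p [563.5 118.    7.1] yaw -4.46 tilt 0.01 F [-0.2  0.8 -2.3] gap 25.5 j [0.12 0.24 1.73 0.   1.17 0.19]
[-0.0002, 0.0002, 0.0012] [0.0, -0.0, 0.0]
```

View pics/d.png

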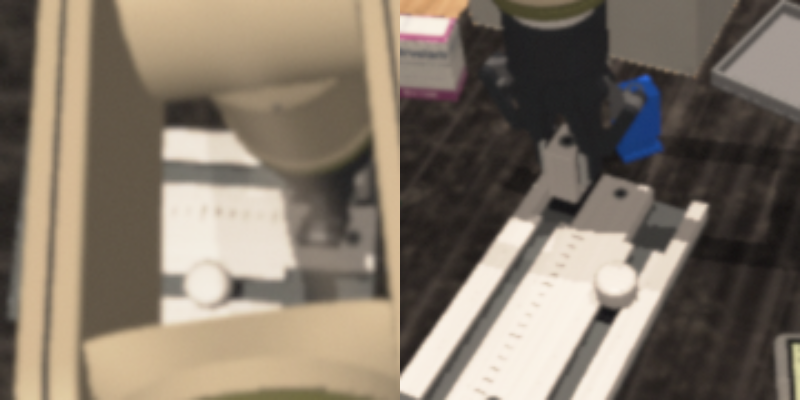

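Both views show the stop at the open end (side crop (565,165)), the lips behind it, and the blue one untouched. Lift straight up.

>>> apply_moves:
  moves: [0,0,-0.004,0,0,0,0,0,-0.012,0,0,0,0,0,-0.025,0,0,0,0,0,-0.045,0,0,0,0,0,-0.07,0,0,0,0,0,-0.095,0,0,0,0,0,-0.11,0,0,0,0,0,-0.12,0,0,0,0,0,-0.12,0,0,0]

```text
clock: 9.1
ee_pos: [563.9, 117.7, 127.8]
tcp_rot: [2.306, 2.132, 0.001]
contact_force: [-0.3, 0.7, -2.1]
finger_gap: 25.5
grip_force: 39.5
```

```bash
python3 plan.py 408 118 127 -4.5  408 -103 127 -16 408 -103 40 -16
```

```text
t 9.1 p [563.9 117.7 127.8] yaw -4.48 tilt 0.07 F [-0.3  0.7 -2.1] gap 25.5 j [ 0.12  0.11  1.64 -0.    1.39  0.19]
[-0.0118, -0.1554, 0.0006] [0.1, -0.0, 0.0]
[-0.2322, -0.1382, 0.0006] [0.1, -0.0, 11.5]
[-0.2322, -0.1383, 0.0876] [0.1, -0.0, 11.5]
```

>>> apply_moves:
  moves: [-0.001,-0.015,0,0,0,0,-0.004,-0.05,0,0,0,0,-0.007,-0.09,0,0,0,0,-0.01,-0.13,0,0,0,0,-0.02,-0.152,0,0,0,1,-0.05,-0.153,0,0,0,2,-0.09,-0.15,0,0,0,4,-0.13,-0.147,0,0,0,6,-0.17,-0.143,0,0,0,8,-0.2,-0.141,0,0,0,10,-0.222,-0.139,0,0,0,11.5,-0.232,-0.138,0,0,0,11.5,-0.232,-0.138,0,0,0,11.5,-0.232,-0.138,0,0,0,11.5]

```text
clock: 10.85
ee_pos: [407.6, -102.1, 126.8]
tcp_rot: [-2.507, -1.892, 0.0]
contact_force: [-0.1, 0.3, -1.9]
finger_gap: 25.3
grip_force: 40.2
```

```bash
python3 - <<'E'
from h import *
s,W,_=grab("side"); cv2.imwrite("pics/e.png",cv2.resize(s[60:270,230:510],(800,600))[:,:,::-1]); np.save("w.npy",W)
X,Y,Z=np.moveaxis(W,-1,0)
m=(X>380)&(X<440)&(Y>-130)&(Y<-70)
for z in range(90,240,10):
    w=W[m&(Z>=z)&(Z<z+10)]
    if len(w): print(z,len(w),w.min(0).round(),w.max(0).round())
E
python3 plan.py 408 -103 40 -16
```

```text
120 9 [ 390. -113.  129.] [422. -81. 130.]
130 134 [ 390. -116.  130.] [427. -79. 140.]
140 43 [ 392. -114.  140.] [423. -81. 150.]
150 69 [391. -99. 150.] [423. -80. 160.]
160 106 [ 382. -105.  160.] [433. -80. 170.]
170 125 [ 380. -105.  170.] [434. -79. 180.]
180 143 [ 381. -105.  180.] [435. -80. 190.]
190 228 [ 381. -122.  190.] [433. -81. 200.]
200 107 [ 381. -117.  200.] [438. -81. 210.]
210 121 [ 380. -117.  210.] [440. -82. 220.]
220 113 [ 380. -122.  220.] [440. -79. 230.]
230 123 [ 381. -113.  230.] [434. -78. 240.]
t 10.9 p [ 407.7 -102.1  126.9] yaw -15.91 tilt 0.03 F [ 0.1  0.4 -2.5] gap 25.3 j [-0.37 -0.33  2.05  0.    1.42 -0.09]
[-0.0008, 0.0006, 0.0869] [-0.0, -0.0, 0.1]
```

View pics/e.png

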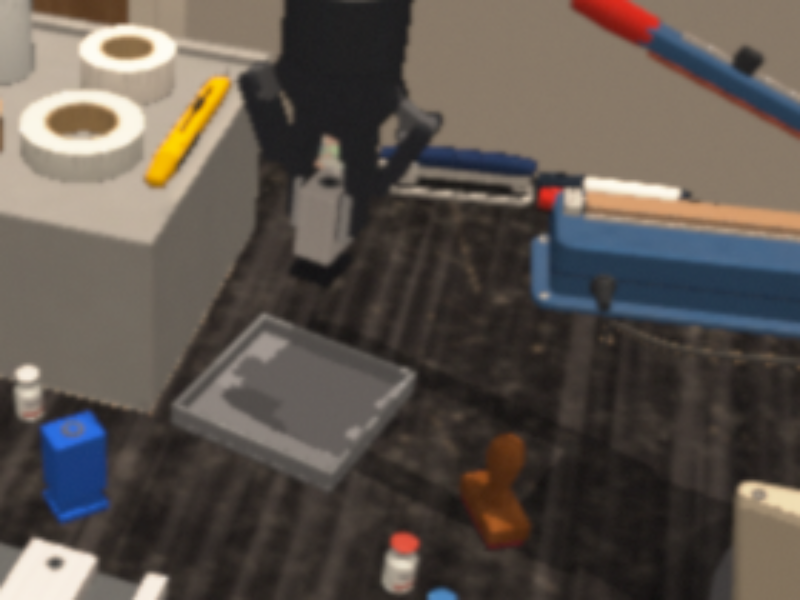

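The stop hangs upright over the tray at (322,230), foot about 127 mm up and well clear of the cabinet. Lower about 118 mm, then ease down.

>>> apply_moves:
  moves: [0,0,0.01,0,0,0,0,0,0.03,0,0,0,0,0,0.055,0,0,0,0,0,0.08,0,0,0,0,0,0.098,0,0,0,0,0,0.11,0,0,0,0,0,0.116,0,0,0,0,0,0.119,0,0,0,0,0,0.121,0,0,0,0,0,0.122,0,0,0,0,0,0.123,0,0,0,0,0,0.123,0,0,0]

```text
clock: 12.4
ee_pos: [407.8, -103.0, 4.2]
tcp_rot: [2.508, 1.891, 0.0]
contact_force: [0.4, 0.0, -2.1]
finger_gap: 25.6
grip_force: 40.2
```

>>> apply_moves:
  moves: [0,0,0.0005,0,0,0,0,0,0.001,0,0,0,0,0,0.001,0,0,0]

```text
clock: 12.78
ee_pos: [408.3, -103.1, 3.9]
tcp_rot: [2.508, 1.891, 0.001]
contact_force: [-2.7, 1.1, 6.7]
finger_gap: 25.4
grip_force: 41.1
```

Touching down at 6.7 N. Release slowly, then retreat upward.

>>> apply_moves:
  moves: [0,0,-0.0005,0,0,0,0,0,-0.0005,0,0,0,0,0,-0.0005,0,0,0,0,0,-0.0005,0,0,0,0,0,-0.0005,0,0,0,0,0,-0.0005,0,0,0]
  jaw: 0.055

```text
clock: 13.52
ee_pos: [407.8, -102.9, 3.6]
tcp_rot: [-2.509, -1.891, 0.0]
contact_force: [-0.6, -0.0, 0.3]
finger_gap: 54.6
grip_force: 0.0
```

>>> apply_moves:
  moves: [0,0,-0.01,0,0,0,0,0,-0.03,0,0,0,0,0,-0.06,0,0,0,0,0,-0.1,0,0,0,0,0,-0.14,0,0,0,0,0,-0.16,0,0,0,0,0,-0.16,0,0,0,0,0,-0.16,0,0,0]

```text
clock: 14.52
ee_pos: [407.3, -102.7, 162.8]
tcp_rot: [-2.508, -1.891, 0.001]
contact_force: [-0.4, 0.3, 0.4]
finger_gap: 55.0
grip_force: 0.0
```

Run:
```python
from m import *
s,W,_=grab("side"); cv2.imwrite("pics/f.png",cv2.resize(s[60:360,130:530],(800,600))[:,:,::-1])
X,Y,Z=np.moveaxis(W,-1,0)
box(W,"stop",(X>370)&(X<450)&(Y>-150)&(Y<-60)&(Z>60)&(Z<90))
box(W,"low",(Z>34)&(Z<48)&(X<535)&(X>450)&(Y>150)&(Y<260))
```

```text
stop 227 c [ 408.9 -101.8] size [38.6 27.4] ang 73.17 zmed 71.7 min [ 392. -121.   60.] max [424. -80.  76.]
low 285 c [490.3 210.8] size [31.1 29.3] ang 20.45 zmed 43.7 min [475. 195.  34.] max [506. 226.  48.]
```

View pics/f.png

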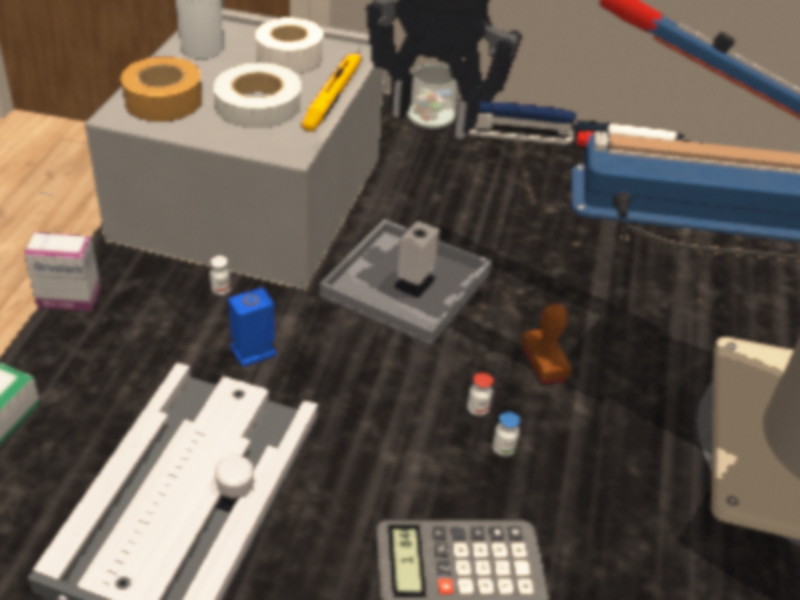

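The stop stands upright on its foot in the tray at (417,260). The low stop is unmoved at (235,478), and the gripper is clear.

```bash
python3 -c "from rig import finish_job; print(finish_job())"
```

```text
the job is handed in; nothing more can be done
None
```

I slid the tall stop to the open end, lifted it out there and stood it upright on its foot in the grey tray; the low stop is where it was, and the job was handed in at about 14.6 s.

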